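# Line up the sharpener's bolt holes with a drift and fit the bolt

### The job

The knife sharpener's steel foot plate has swung on its first bolt, so its slotted free hole no longer lies over the hole in the brass bush of the wooden base. Work the orange-handled tapered drift gently down through both holes until its collar sits on the plate and has pulled the holes into line, then draw it out, drop the black-knobbed bolt fully home through plate and base, and leave the drift standing in the wooden tool rest. Do not push the plate, sharpener or base with the gripper itself, force neither drift nor bolt (stay under 40 N) and leave the other things on the worktop alone.

Things in the scene. Friction and masses are not known exactly. Their poses are not given: they have to be found in the camera images.
- mount: beech base block of the sharpener station, 80 x 220 x 50 mm (x, y, z), fixed; origin at the centre of its underside, long side its y. At x = 0, y = -65 mm a square recess holds an eccentric brass bush, top 1 mm below the block's: a round hole 24 mm across, 45 mm deep, whose centre lies 4.5 mm from that point in an unknown direction: not measured, to be felt with the drift. It does not yield
- plate_pivot (a point): pivot of the steel foot plate (hexagon head), 56 mm up, at x = 0, y = +65 mm of the block. Plate 56 x 186 x 6 mm, on the block; its free hole, a slot 24 mm wide (x) and 34 mm long, 130 mm from the pivot, starts 7 to 9 mm off the block's centre line to +x. About 3.5 N there turns it; it stays where left. Black sharpener on it, 36 mm tall, near edge 60 mm from the hole
- rest: light wooden tool rest, 66 x 135 x 56 mm (x, y, z), fixed to the worktop, with two equal round through holes 29 mm across, 36 mm either side of its centre along its y axis; origin at the centre of its underside
- rest_hole_a (a point): centre of the mouth of the rest's hole on its -y side, at its top face
- rest_hole_b (a point): centre of the mouth of the rest's hole on its +y side, at its top face
- drift: the tapered drift as a whole, loose, standing upright in one of the rest's holes; origin at its tip, z up along it
- drift_handle (a point): centre of the drift's round orange handle (24 mm across, 46 mm long, 27 mm above the underside of the collar). Below the handle a steel collar 37 mm across and 4 mm thick; below that 12 mm of plain shank 23 mm across, then a 38 mm taper down to a tip 6 mm across. 50 mm from tip to collar underside, about 0.18 kg, 100 mm overall
- drift_collar (a point): centre of the underside of the drift's collar, which sits on the rest's top (and on the plate when fully in); 50 mm above the tip
- bolt: the bolt as a whole, loose, standing upright in the rest's other hole; origin at its foot, z up along it
- bolt_knob (a point): centre of the bolt, on its axis within the round black knob (22 mm across, 34 mm long): 21 mm above the underside of the collar. Below the knob a steel collar 37 mm across and 4 mm thick, and a steel shank 22 mm across and 38 mm long with a 2 mm chamfered foot. About 0.16 kg, 76 mm overall
- bolt_collar (a point): centre of the underside of the bolt's collar, which sits on the rest's top (and on the plate when fully in); 38 mm above the foot
- mug: bystander: white mug, 83 x 117 x 94 mm; origin under its centre
- wood_jar: bystander: white spice jar with wooden lid, 47 mm across, 78 mm tall; origin under its centre
- salt: bystander: glass salt shaker, 44 mm across, 90 mm tall; origin under its centre
- mill: bystander: wooden pepper mill, 58 mm across, 170 mm tall; origin under its centre
- little_jar: bystander: small white jar with grey lid, 38 mm across, 60 mm tall; origin under its centre
Things that resemble listed ones, but are neither listed nor needed, are in the scene too. Leave any turquoise look-alike of the bolt alone.

How it is judged:
By the outcome, as a careful person would: the job done as asked, in the order asked, and still so for the second after the job is handed in, with the robot touching nothing.
It also fails if it takes over 72 s, if anything falls off the work surface, if the arm or the gripper's body presses on something with over 40 N, if the wrist force passes 120 N, or if a joint passes its speed limit or range.

### The arm

A 6-joint arm with a two-finger parallel gripper is mounted at the origin on a cart in front of the work surface, level with it; the furniture and walls round the work are solid. World frame = base frame: x ahead of the robot, y to its left, z up, the work surface at z = 0. Lengths are in m, angles in rad, forces in N, time in s.
With the tool pointing down it reaches from about 0.275 to 0.725 m from the base axis. Payload 5.6 kg.
Tool frame: the origin (TCP) lies at the very end of the fingers, on their centre line; the grasp point (between the pads) lies 19 mm behind it; z points along the fingers, y is the line along which they close (so a half turn about z gives the same grasp; the last joint's range is limited). The gripper opens to 85 mm and grips with 20 to 120 N. Pads are 22 mm wide; open, the fingers measure 114 mm over their backs; the gripper's body (76 mm by 85 mm) begins 54 mm behind the grasp point. The pads swing forward as they close: fully open they stand 13 mm farther back than shut.
Start: joints at [1.464, 0.255, 0.108, 0, -1.424, -0.285], TCP at [0.21, 0.508, 0.231] pointing down, gripper open.
Joint ranges: [-2.95, 2.95], [-1.21, 1.97], [-1.09, 1.5], [-2.87, 1.71], [-2.94, -0.07], [-3.05, 3.05]. Speed limits (rad/s): [2.57, 2.57, 3.14, 3.14, 3.14, 3.14].

### API

Orientations are given as a unit quaternion [w, x, y, z].
In Python, from bench import bot, eyes gives the robot as it stands.
- The arm moves only by the tool arm_command, never from a script. Its argument "steps" is a list of rows, each a list of 2 entries, a list of its own where there are three numbers: the shift along the tool's x, y, z as a fraction of full scale, then the turn about the tool's z as a fraction of full scale. A call has 1 to 10 rows; each row shifts and turns the commanded pose from where the row before left it, along the tool's axes as they then stand; what a row does not reach is not made up. Full scale, the value 1, is 1 m for a shift and pi rad for a turn. A row lasts 1/8 s, in which the tool goes at most 62.5 mm and 10.7 degrees, less where a joint would pass 70% of its speed; a pose out of reach is approached as far as the arm can. A call with a number of a shift or a turn outside -1 to 1 is refused whole. A call with a gripper value outside its range is refused whole. "grip" is the finger opening in mm, from 0 to 85.4, set as the call begins (left out, the last holds). The fingers move at their own pace and stop on an object; "grip_force" is the grip in N (left out, the last holds). Time passes only in rows, so rows that do not move let the fingers close. It gives the time, the measured TCP pose, the force, the opening and the grip force at its end, in the units of the state.
- bot.get_state(): the state, without advancing time (a new reading comes with each control period).
- eyes.get_image(name): name is "scene" or "top"; returns the picture (420x560x3 uint8, blue, green, red); there is no depth.
- eyes.calibration(name): a dict with "mtx" (3x3 intrinsics, pixels), "R" (3x3) and "t" (3): a world point X has camera coordinates R X + t. Camera axes: x right, y down, z forward; pixel columns grow to the right and rows downward; lengths in m; the calibration is good to about 2 mm. A picture is of the moment at which its call begins. calibration takes no time and is no camera call.
- bot.hand_in(): hands the job in; it is judged then, once.
The state is a dict: "t": time; "qpos": joint angles; "joint_vel": joint speeds; "tau": joint torques, N m; "ee_pos": TCP position; "tool_rot": TCP orientation; "force": force on the tool from outside, world axes, zero at the start; "wrist_torque": the same for the moment, N m; "opening": finger opening in m; "finger_force": force on a finger pad.
Only numpy, scipy, OpenCV 4.12 (cv2) and the standard library are available. Lean on these libraries where they do the work, as an engineer would, in place of code of your own. Each camera call takes 0.05 s, during which the arm holds its last target. There are 200 camera calls.

## Working session

There is one attempt and no reset: what is moved stays moved. The work goes in short steps, Python scripts to look and compute and a tool call to move; the robot and the scene stay as the last step left them, time stands still between calls to the robot, and variables do not carry over. Pictures are saved under pics/ and viewed, at most 10 in all, crops included, and the job is handed in when it is done.

Besides the shell and the picture viewer there is one more tool, called after "Request:" as a command line: name --argument value ..., lists and objects as JSON in quotes. arm_command: Moves the arm, as the interface text tells. Its arguments: {"type":"object","properties":{"steps":{"type":"array"},"grip":{"type":"number"},"grip_force":{"type":"number"}},"required":["steps"]}

```bash
mkdir -p pics; ls
python3 - <<'E'
from bench import bot, eyes
import cv2
print(bot.get_state())
for n in ("scene","top"):
    cv2.imwrite(f"pics/{n}0.png",eyes.get_image(n)); c=eyes.calibration(n); print(n,c)
E
```

```text
pics
{'t': 0.0, 'qpos': array([ 1.46361783e+00,  2.55712096e-01,  1.07025208e-01, -4.90485234e-04,
       -1.42390040e+00, -2.84617690e-01]), 'joint_vel': array([-3.23683787e-04, -7.83841046e-04,  5.04177069e-04, -5.71200703e-04,
       -5.02747232e-05, -2.03914215e-03]), 'tau': array([-4.88068890e-04, -3.86636817e+01,  2.37939030e+01,  5.36516592e+00,
       -6.13422162e-03, -1.30078834e-05]), 'ee_pos': array([0.20975936, 0.50789668, 0.23041998]), 'tool_rot': array([ 9.13451601e-04,  9.80865801e-01, -1.94682869e-01, -1.62272590e-04]), 'force': array([ 0.44545116, -0.4940654 ,  0.2630012 ]), 'wrist_torque': array([-0.00534052, -0.01965803,  0.01156228]), 'finger_force': 0.0, 'opening': 0.08553121390810481}
scene {'mtx': array([[417.98589325,   0.        , 280.63523219],
       [  0.        , 417.98589325, 213.5248202 ],
       [  0.        ,   0.        ,   1.        ]]), 'R': array([[ 0.55385849, -0.83260744, -0.00236983],
       [-0.5744182 , -0.380045  , -0.72498933],
       [ 0.60273087,  0.40290277, -0.68875602]]), 't': array([-0.15202666,  0.40710039,  0.59298575])}
top {'mtx': array([[534.53321933,   0.        , 270.59120889],
       [  0.        , 534.53321933, 209.18235755],
       [  0.        ,   0.        ,   1.        ]]), 'R': array([[ 0.07182804, -0.99739436, -0.00672487],
       [-0.97717169, -0.06901695, -0.20092822],
       [ 0.19994054,  0.02100363, -0.97958288]]), 't': array([0.1311385 , 0.52369804, 1.09103527])}
```

View pics/scene0.png

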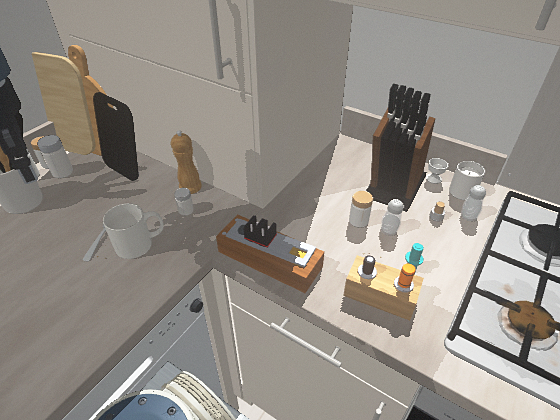

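View pics/top0.png

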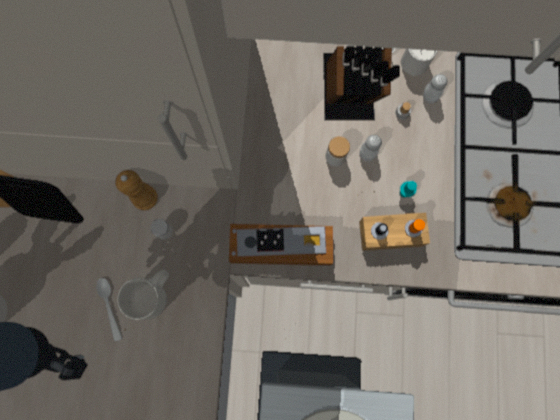

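The top view shows the base at about (282,244), the rest at (395,231), the bolt knob at (381,229) and the orange drift at (418,226). I'll enlarge that area.

Run:
```python
import cv2,numpy as np
t=cv2.imread("pics/top0.png"); s=cv2.imread("pics/scene0.png")
a=cv2.resize(t[175:275,225:440],None,fx=3.7,fy=3.7,interpolation=cv2.INTER_CUBIC)[:, :796]
cv2.imwrite("pics/c1.png",a)
b=cv2.resize(s[205:325,210:430],None,fx=3.6,fy=3.6,interpolation=cv2.INTER_CUBIC)
cv2.imwrite("pics/c2.png",b)
```

```text
(no output)
```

View pics/c1.png

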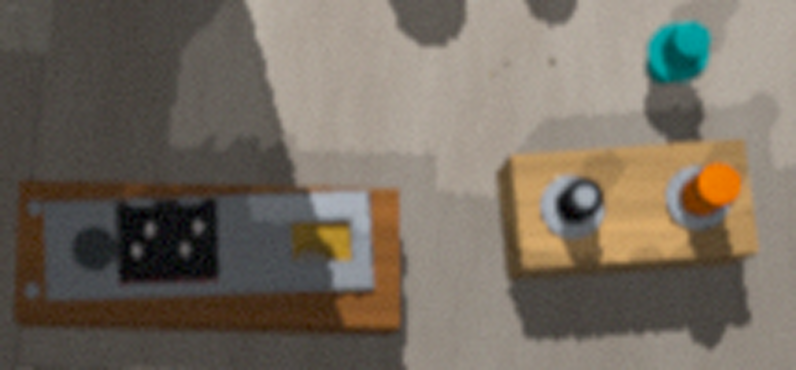

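View pics/c2.png

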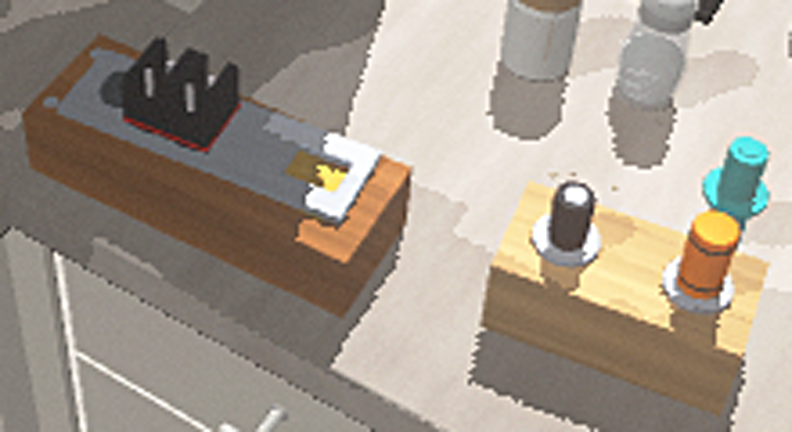

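```bash
cat > h.py <<'E'
import numpy as np
from scipy.optimize import least_squares
from bench import bot, eyes
C={n:eyes.calibration(n) for n in("scene","top")}
def proj(n,X):
    c=C[n]; p=(c["mtx"]@(c["R"]@np.atleast_2d(X).T+c["t"][:,None])).T; return p[:,:2]/p[:,2:]
def ray(n,uv,z):
    c=C[n]; o=-c["R"].T@c["t"]; d=c["R"].T@np.linalg.solve(c["mtx"],[*uv,1]); return o+d*(z-o[2])/d[2]
def c1(x,y): return ((x+.5)/3.7-.5+225,(y+.5)/3.7-.5+175)
def c2(x,y): return ((x+.5)/3.6-.5+210,(y+.5)/3.6-.5+205)
def T(p,L): 
    x,y,a=p; L=np.atleast_2d(L); c,s=np.cos(a),np.sin(a)
    return np.c_[x+c*L[:,0]-s*L[:,1], y+s*L[:,0]+c*L[:,1], L[:,2]]
def fit(obs,p0):
    f=lambda p: np.concatenate([(proj(n,T(p,L))[0]-uv) for n,uv,L in obs])
    r=least_squares(f,p0,loss="soft_l1"); return r.x, r.fun.reshape(-1,2).round(1)
E
python3 - <<'E'
from h import *
for n in C: print(n,"cam at",-C[n]["R"].T@C[n]["t"])
for nm,z,a,b in (("drift top",.106,(719,185),(716,230)),("drift collar",.060,(700,197),(698,286)),("bolt top",.094,(587,198),(574,190)),("bolt collar",.060,(573,207),(566,239)),("hex",.06,(94,249),(117,88)),("free-end brass",.05,(322,242),(318,172))):
    print(nm,ray("top",c1(*a),z).round(4),ray("scene",c2(*b),z).round(4))
for nm,z,a in (("blk far left",.05,(20,182)),("far right",.05,(400,190)),("near r",.05,(400,330)),("near l",.05,(14,322)),("rest fl",.056,(512,157)),("rest fr",.056,(743,141)),("rest nr",.056,(757,252)),("rest nl",.056,(519,270)),("plate fl",.056,(40,203)),("plate fr",.056,(372,193)),("plate nr",.056,(372,290)),("plate nl",.056,(48,300))): print(nm,ray("top",c1(*a),z).round(4))
for nm,z,a in (("blk back",.05,(97,38)),("blk right",.05,(411,170)),("blk near r",.05,(345,262)),("blk l",.05,(25,112)),("rest bl",.056,(530,183)),("rest br",.056,(768,262)),("rest nr",.056,(742,355)),("rest nl",.056,(490,262)),("plate r",.056,(380,152)),("plate near",.056,(337,218))): print("S",nm,ray("scene",c2(*a),z).round(4))
E
```

```text
scene cam at [-0.03936369 -0.21077766  0.70320567]
top cam at [0.28418129 0.14402514 1.17486708]
drift top [ 0.4917 -0.1351  0.106 ] [ 0.4907 -0.1361  0.106 ]
drift collar [ 0.4929 -0.1365  0.06  ] [ 0.4904 -0.1363  0.06  ]
bolt top [ 0.4815 -0.0657  0.094 ] [ 0.4857 -0.0621  0.094 ]
bolt collar [ 0.482  -0.0645  0.06  ] [ 0.4807 -0.065   0.06  ]
hex [0.4386 0.206  0.06  ] [0.4374 0.2076 0.06  ]
free-end brass [0.4532 0.0764 0.05  ] [0.4549 0.0768 0.05  ]
blk far left [0.4758 0.2523 0.05  ]
far right [0.4866 0.0333 0.05  ]
near r [0.406  0.0294 0.05  ]
near l [0.3949 0.2487 0.05  ]
rest fl [ 0.5093 -0.0294  0.056 ]
rest fr [ 0.5281 -0.1615  0.056 ]
rest nr [ 0.4641 -0.1703  0.056 ]
rest nl [ 0.4442 -0.0358  0.056 ]
plate fl [0.4634 0.2392 0.056 ]
plate fr [0.4827 0.0498 0.056 ]
plate nr [0.4269 0.0469 0.056 ]
plate nl [0.4082 0.2299 0.056 ]
S blk back [0.4728 0.2513 0.05  ]
S blk right [0.4857 0.0331 0.05  ]
S blk near r [0.4081 0.0305 0.05  ]
S blk l [0.3985 0.2477 0.05  ]
S rest bl [ 0.5094 -0.0299  0.056 ]
S rest br [ 0.5295 -0.1612  0.056 ]
S rest nr [ 0.4649 -0.1708  0.056 ]
S rest nl [ 0.4471 -0.0367  0.056 ]
S plate r [0.483  0.0525 0.056 ]
S plate near [0.4276 0.0477 0.056 ]
```

Both cameras agree within about 2 mm. The block centre comes out near (.441,.141) with yaw 0.05, the slot near (.453,.077), the drift at (.491,-.136) and the bolt at (.482,-.065). I'll turn the gripper first so it closes along the block's x.

Request:
arm_command --steps '[[[0,0,0],0.0513],[[0,0,0],0.0513],[[0,0,0],0.0513],[[0,0,0],0.0513],[[0,0,0],0.0513],[[0,0,0],0.0513],[[0,0,0],0.0513],[[0,0,0],0]]' --grip 50 --grip_force 80

```text
t: 1.1
ee_pos: [0.2099, 0.5081, 0.2308]
tool_rot: [0.0, 0.725, -0.688, 0.0]
force: [0.1, -0.4, -0.7]
opening: 0.0499
finger_force: 0.0
```

```bash
cat >> h.py <<'E'
from scipy.spatial.transform import Rotation as Ro
def todo(X):
    s=bot.get_state(); q=s["tool_rot"]; R=Ro.from_quat([*q[1:],q[0]])
    print("t",round(s["t"],2),"pos",s["ee_pos"].round(4),"toolx",R.as_matrix()[:,0].round(3),"F",s["force"].round(1),"q6",s["qpos"][5].round(2))
    print("tool shift",R.inv().apply(np.array(X)-s["ee_pos"]).round(4))
E
python3 -c "
from h import *
todo([.4915,-.136,.231])"
```

```text
t 1.1 pos [0.2099 0.5081 0.2308] toolx [ 0.052 -0.999  0.001] F [ 0.1 -0.4 -0.7] q6 -1.41
tool shift [ 6.579e-01 -2.476e-01  3.000e-04]
```

Request:
arm_command --steps '[[[0.055,-0.0207,0],0],[[0.055,-0.0207,0],0],[[0.055,-0.0207,0],0],[[0.055,-0.0207,0],0],[[0.055,-0.0207,0],0],[[0.055,-0.0207,0],0],[[0.055,-0.0207,0],0],[[0.055,-0.0207,0],0],[[0.055,-0.0207,0],0],[[0.055,-0.0207,0],0]]'

```text
t: 2.35
ee_pos: [0.4451, -0.0324, 0.2314]
tool_rot: [-0.0, 0.726, -0.687, 0.0]
force: [1.8, 0.9, 0.1]
opening: 0.0502
finger_force: 0.0
```

Request:
arm_command --steps '[[[0.05,-0.019,0],0],[[0.04,-0.014,0],0],[[0.018,-0.0075,0],0],[[0,0,0],0],[[0,0,0],0],[[0,0,0],0]]'

```text
t: 3.1
ee_pos: [0.4904, -0.1355, 0.2315]
tool_rot: [-0.0, 0.726, -0.688, 0.0]
force: [0.0, -0.4, -0.5]
opening: 0.0501
finger_force: 0.0
```

```bash
python3 -c "
from h import *
todo([.4915,-.136,.07])"
```

```text
t 3.1 pos [ 0.4904 -0.1355  0.2315] toolx [ 0.053 -0.999 -0.   ] F [ 0.  -0.4 -0.5] q6 0.01
tool shift [ 0.0006 -0.001   0.1615]
```

Request:
arm_command --steps '[[[0,0,0.03],0],[[0,-0.001,0.04],0],[[0,0,0.04],0],[[0,0,0.03],0],[[0,0,0.015],0],[[0,0,0.0055],0],[[0,0,0],0],[[0,0,0],0]]'

```text
t: 4.1
ee_pos: [0.4925, -0.1362, 0.0719]
tool_rot: [-0.001, 0.725, -0.689, 0.001]
force: [0.5, -0.4, -0.7]
opening: 0.0499
finger_force: 0.0
```

Request:
arm_command --steps '[[[0,0,0],0],[[0,0,0],0],[[0,0,0],0],[[0,0,0],0],[[0,0,0],0],[[0,0,0],0]]' --grip 16 --grip_force 80

```text
t: 4.85
ee_pos: [0.4922, -0.1363, 0.0716]
tool_rot: [-0.0, 0.725, -0.689, 0.001]
force: [-1.5, 1.0, 6.8]
opening: 0.022
finger_force: 78.2
```

```bash
python3 -c "
from h import *
todo([.4915,-.136,.17])"
```

```text
t 4.85 pos [ 0.4922 -0.1363  0.0716] toolx [ 0.051 -0.999  0.   ] F [-1.5  1.   6.8] q6 0.01
tool shift [-0.0003  0.0005 -0.0984]
```

Request:
arm_command --steps '[[[0,0,-0.01],0],[[0,0,-0.02],0],[[0,0,-0.03],0],[[0,0,-0.03],0],[[0,0,-0.03],0],[[0,0,0],0],[[0,0,0],0]]'

```text
t: 5.72
ee_pos: [0.4909, -0.1359, 0.1899]
tool_rot: [0.0, 0.725, -0.689, -0.001]
force: [-0.4, 0.7, -1.5]
opening: 0.0224
finger_force: 78.5
```

```bash
python3 -c "
from h import *
todo([.447,.076,.19])
import cv2
s=eyes.get_image('scene'); t=eyes.get_image('top')
a=cv2.resize(s[150:330,270:450],(540,540),interpolation=2); b=cv2.resize(t[205:275,280:340],(257,300),interpolation=2)
w=np.zeros((540,797,3),np.uint8); w[:,:540]=a; w[:300,540:]=b; cv2.imwrite('pics/l1.png',w)"
```

```text
t 5.72 pos [ 0.4909 -0.1359  0.1899] toolx [ 0.051 -0.999 -0.001] F [-0.4  0.7 -1.5] q6 0.01
tool shift [-2.139e-01  3.310e-02  1.000e-04]
```

View pics/l1.png

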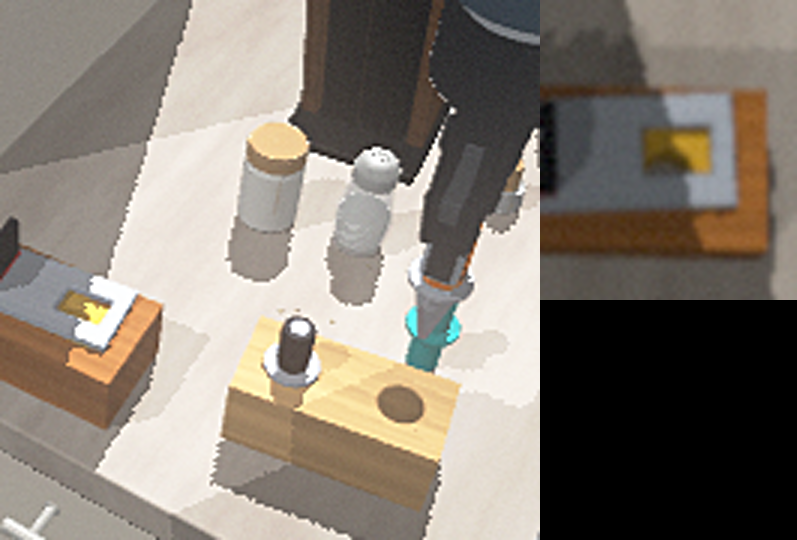

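The drift is held upright and the rest's hole is empty at about (401,405) in the crop. A dark arc low in the slot suggests the bush hole is off toward -x, so I'll aim the tip between the two, at about (.4455,.077).

Request:
arm_command --steps '[[[-0.03,0.005,0],0],[[-0.05,0.008,0],0],[[-0.05,0.008,0],0],[[-0.05,0.008,0],0],[[-0.03,0.005,0],0],[[-0.005,0.0005,0],0],[[0,0,0.02],0],[[0,0,0.02],0],[[0,0,0.02],0],[[0,0,0],0]]'

```text
t: 7.08
ee_pos: [0.4449, 0.0756, 0.129]
tool_rot: [0.002, 0.725, -0.689, -0.001]
force: [-0.1, -0.0, 0.0]
opening: 0.0217
finger_force: 78.6
```

```bash
python3 -c "
from h import *
todo([.4455,.077,.122])"
```

```text
t 7.08 pos [0.4449 0.0756 0.129 ] toolx [ 0.05  -0.999  0.002] F [-0.1 -0.   0. ] q6 -0.47
tool shift [-0.0014 -0.0007  0.007 ]
```

Request:
arm_command --steps '[[[-0.0014,-0.0007,0.003],0],[[0,0,0.003],0],[[0,0,0.003],0],[[0,0,0.003],0],[[0,0,0],0]]'

```text
t: 7.7
ee_pos: [0.4467, 0.0781, 0.1186]
tool_rot: [0.0, 0.725, -0.689, -0.0]
force: [-0.4, -0.5, -1.7]
opening: 0.0222
finger_force: 78.6
```

Request:
arm_command --steps '[[[0,0,0.003],0],[[0,0,0.003],0],[[0,0,0],0]]'

```text
t: 8.07
ee_pos: [0.4466, 0.0781, 0.1125]
tool_rot: [0.0, 0.725, -0.689, -0.0]
force: [0.6, 0.4, -0.8]
opening: 0.022
finger_force: 78.6
```

Request:
arm_command --steps '[[[0,0,0.002],0],[[0,0,0.002],0],[[0,0,0],0]]'

```text
t: 8.45
ee_pos: [0.4468, 0.0782, 0.1086]
tool_rot: [0.0, 0.725, -0.689, -0.0]
force: [-0.1, 0.4, -1.4]
opening: 0.0224
finger_force: 78.6
```

Request:
arm_command --steps '[[[0,0,0.002],0],[[0,0,0.002],0],[[0,0,0.002],0],[[0,0,0],0]]'

```text
t: 8.95
ee_pos: [0.4475, 0.0784, 0.103]
tool_rot: [-0.001, 0.725, -0.689, 0.0]
force: [2.1, 0.6, -2.4]
opening: 0.022
finger_force: 78.7
```

Request:
arm_command --steps '[[[0,0.0015,0],0],[[0,0.0015,0],0],[[0,0,0],0]]'

```text
t: 9.32
ee_pos: [0.4441, 0.0783, 0.103]
tool_rot: [-0.0, 0.725, -0.689, 0.0]
force: [3.9, 0.4, -1.7]
opening: 0.0222
finger_force: 78.8
```

Request:
arm_command --steps '[[[0,0.0015,0],0],[[0,0.0015,0],0],[[0,0,0],0]]'

```text
t: 9.7
ee_pos: [0.4409, 0.0781, 0.1029]
tool_rot: [-0.0, 0.725, -0.689, -0.0]
force: [2.9, 1.8, -1.4]
opening: 0.0222
finger_force: 78.9
```

Request:
arm_command --steps '[[[0,0.0015,0],0],[[0,0.0015,0],0],[[0,0,0],0]]'

```text
t: 10.07
ee_pos: [0.4378, 0.0778, 0.1029]
tool_rot: [-0.0, 0.725, -0.689, 0.0]
force: [3.4, 3.0, -0.6]
opening: 0.0221
finger_force: 78.9
```

Request:
arm_command --steps '[[[0.0015,0,0],0],[[0.0015,0,0],0],[[0.0015,0,0],0],[[0,0,0],0]]'

```text
t: 10.58
ee_pos: [0.4381, 0.0732, 0.1027]
tool_rot: [0.0, 0.725, -0.689, -0.0]
force: [2.5, 2.2, -1.2]
opening: 0.0221
finger_force: 78.8
```

Request:
arm_command --steps '[[[0.0015,0,0],0],[[0.0015,0,0],0],[[0,0,0],0]]'

```text
t: 10.95
ee_pos: [0.4383, 0.0715, 0.1028]
tool_rot: [-0.001, 0.725, -0.689, -0.001]
force: [2.3, 7.5, -1.1]
opening: 0.0221
finger_force: 78.8
```

Request:
arm_command --steps '[[[0.001,0,0],0],[[0.001,0,0],0],[[0,0,0],0]]'

```text
t: 11.32
ee_pos: [0.4385, 0.0706, 0.1028]
tool_rot: [-0.002, 0.725, -0.689, -0.001]
force: [1.3, 11.6, -0.5]
opening: 0.0222
finger_force: 78.9
```

Request:
arm_command --steps '[[[-0.003,0,0],0],[[-0.003,0,0],0],[[-0.003,0,0],0],[[-0.003,0,0],0],[[0,0,0],0]]'

```text
t: 11.95
ee_pos: [0.4373, 0.0802, 0.1025]
tool_rot: [0.0, 0.725, -0.689, -0.0]
force: [2.3, -1.1, -0.3]
opening: 0.0222
finger_force: 78.9
```

Request:
arm_command --steps '[[[-0.0015,0,0],0],[[-0.0015,0,0],0],[[0,0,0],0]]'

```text
t: 12.32
ee_pos: [0.4373, 0.0833, 0.1026]
tool_rot: [0.0, 0.725, -0.689, -0.0]
force: [1.9, -1.2, -0.8]
opening: 0.0222
finger_force: 78.8
```

Request:
arm_command --steps '[[[-0.0015,0,0],0],[[-0.0015,0,0],0],[[0,0,0],0]]'

```text
t: 12.7
ee_pos: [0.4373, 0.0855, 0.1027]
tool_rot: [0.001, 0.725, -0.689, 0.0]
force: [2.9, -4.0, -1.5]
opening: 0.0218
finger_force: 78.8
```

Request:
arm_command --steps '[[[0.004,0,0],0],[[0.0033,0,0],0],[[0,0.0015,0],0],[[0,0.0015,0],0],[[0,0,0],0]]'

```text
t: 13.32
ee_pos: [0.4352, 0.079, 0.103]
tool_rot: [-0.001, 0.725, -0.689, 0.0]
force: [3.3, -0.4, -3.0]
opening: 0.0219
finger_force: 78.6
```

Request:
arm_command --steps '[[[0,0.0015,0],0],[[0,0.0015,0],0],[[0,0,0],0]]'

```text
t: 13.7
ee_pos: [0.434, 0.0792, 0.1037]
tool_rot: [-0.002, 0.725, -0.689, 0.001]
force: [9.3, -0.9, -3.5]
opening: 0.0223
finger_force: 78.9
```

Request:
arm_command --steps '[[[0,-0.004,0],0],[[0,-0.0045,0],0],[[0,0,0],0],[[0,0,0.003],0],[[0,0,0.003],0],[[0,0,0.002],0],[[0,0,0],0]]'

```text
t: 14.58
ee_pos: [0.4401, 0.079, 0.0946]
tool_rot: [0.0, 0.725, -0.689, -0.0]
force: [-0.0, -0.3, -1.6]
opening: 0.0219
finger_force: 79.0
```

Request:
arm_command --steps '[[[0,0,0.002],0],[[0,0,0.002],0],[[0,0,0.002],0],[[0,0,0],0]]'

```text
t: 15.08
ee_pos: [0.4402, 0.079, 0.0886]
tool_rot: [0.0, 0.725, -0.689, -0.0]
force: [0.1, 0.9, -0.8]
opening: 0.0222
finger_force: 79.0
```

Request:
arm_command --steps '[[[0,0,0.002],0],[[0,0,0.002],0],[[0,0,0.002],0],[[0,0,0],0]]'

```text
t: 15.58
ee_pos: [0.4405, 0.0791, 0.0827]
tool_rot: [-0.0, 0.725, -0.689, 0.0]
force: [1.0, 0.2, -2.4]
opening: 0.0222
finger_force: 79.0
```

Request:
arm_command --steps '[[[0,0,0.0015],0],[[0,0,0.0015],0],[[0,0,0],0]]'

```text
t: 15.95
ee_pos: [0.4409, 0.0792, 0.08]
tool_rot: [-0.001, 0.725, -0.689, 0.0]
force: [2.7, -0.6, -0.9]
opening: 0.0222
finger_force: 79.1
```

Request:
arm_command --steps '[[[0,-0.0007,0.001],0],[[0,0,0.001],0],[[0,0,0],0]]'

```text
t: 16.32
ee_pos: [0.4413, 0.0792, 0.078]
tool_rot: [-0.0, 0.725, -0.689, 0.0]
force: [2.0, 0.3, 1.2]
opening: 0.0222
finger_force: 79.3
```

Request:
arm_command --steps '[[[0,0,0.001],0],[[0,0,0.001],0],[[0,0,0],0]]'

```text
t: 16.7
ee_pos: [0.4417, 0.0793, 0.0762]
tool_rot: [-0.001, 0.725, -0.689, 0.0]
force: [2.1, -0.0, 3.2]
opening: 0.0221
finger_force: 79.6
```

Request:
arm_command --steps '[[[0,-0.0005,0.001],0],[[0,0,0.001],0],[[0,0,0],0]]'

```text
t: 17.08
ee_pos: [0.4419, 0.0793, 0.0738]
tool_rot: [-0.0, 0.725, -0.689, 0.0]
force: [3.5, 0.1, 2.2]
opening: 0.0222
finger_force: 79.5
```

Request:
arm_command --steps '[[[0,-0.0002,0.001],0],[[0,0,0.001],0],[[0,0,0],0]]'

```text
t: 17.45
ee_pos: [0.442, 0.0792, 0.0718]
tool_rot: [-0.0, 0.725, -0.689, 0.0]
force: [3.6, 0.5, 3.1]
opening: 0.0223
finger_force: 79.5
```

Request:
arm_command --steps '[[[0,-0.0003,0.001],0],[[0,0,0.001],0],[[0,0,0],0]]'

```text
t: 17.82
ee_pos: [0.4424, 0.0792, 0.0714]
tool_rot: [-0.0, 0.725, -0.689, 0.0]
force: [-2.6, 0.7, 18.1]
opening: 0.022
finger_force: 81.6
```

Seated: the force rose at TCP z .0714, which matches the collar resting on the plate. I'll take a check picture, then draw it out.

```bash
python3 -c "
from h import *
print(ray('scene',(270+401.5/3-.33,150+404.5/3-.33),.056))
import cv2
s=eyes.get_image('scene'); cv2.imwrite('pics/seat.png',cv2.resize(s[180:320,200:400],(800,560),interpolation=2))"
```

```text
[ 0.49269463 -0.13620965  0.056     ]
```

View pics/seat.png

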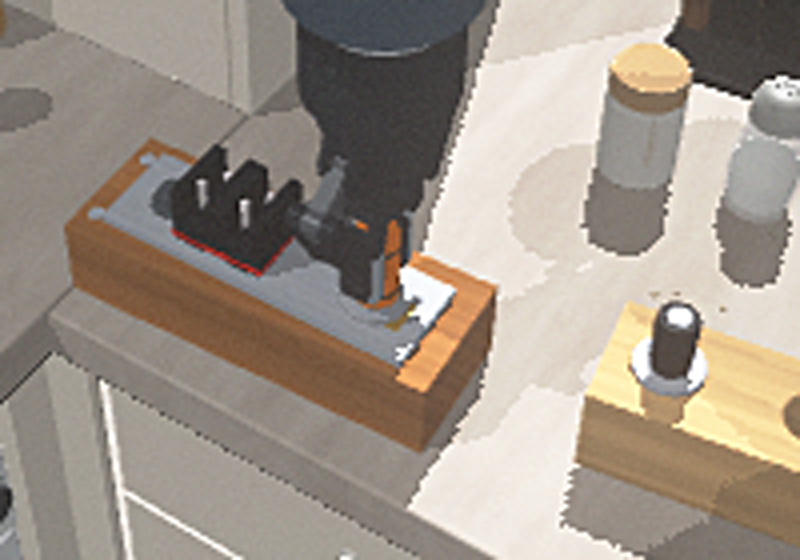

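Request:
arm_command --steps '[[[0,0,-0.002],0],[[0,0,-0.004],0],[[0,0,-0.006],0],[[0,0,-0.01],0],[[0,0,-0.015],0],[[0,0,-0.02],0],[[0,0,-0.03],0],[[0,0,-0.03],0],[[0,0,0],0]]'

```text
t: 19.0
ee_pos: [0.4419, 0.0793, 0.1884]
tool_rot: [-0.001, 0.725, -0.689, 0.0]
force: [0.1, 0.0, -2.7]
opening: 0.0223
finger_force: 79.3
```

```bash
python3 -c "
from h import *
todo([.491,-.136,.19])"
```

```text
t 19.0 pos [0.4419 0.0793 0.1884] toolx [ 0.051 -0.999 -0.001] F [ 0.1  0.  -2.7] q6 -0.48
tool shift [ 0.2175 -0.0382 -0.0018]
```

The collar is on the plate, the plate is in line with the block, and the drift has come out cleanly. Back to its hole at (.492,-.136).

Request:
arm_command --steps '[[[0.03,-0.005,0],0],[[0.05,-0.009,0],0],[[0.05,-0.009,0],0],[[0.05,-0.009,0],0],[[0.03,-0.006,0],0],[[0.0075,-0.0012,0],0],[[0,0,0],0],[[0,0,0],0]]'

```text
t: 20.0
ee_pos: [0.4917, -0.1351, 0.1864]
tool_rot: [0.0, 0.725, -0.689, -0.001]
force: [-0.5, 0.4, -0.6]
opening: 0.0221
finger_force: 79.2
```

```bash
python3 -c "
from h import *
todo([.492,-.136,.0725])"
```

```text
t 20.0 pos [ 0.4917 -0.1351  0.1864] toolx [ 0.052 -0.999 -0.001] F [-0.5  0.4 -0.6] q6 0.01
tool shift [ 0.001  -0.0004  0.1139]
```

Request:
arm_command --steps '[[[0.001,-0.0004,0.02],0],[[0,0,0.03],0],[[0,0,0.02],0],[[0,0,0.01],0],[[0,0,0.01],0],[[0,0,0.01],0],[[0,0,0],0]]'

```text
t: 20.88
ee_pos: [0.4923, -0.1369, 0.0862]
tool_rot: [0.0, 0.725, -0.689, -0.0]
force: [0.4, -0.0, -1.5]
opening: 0.0219
finger_force: 79.2
```

Request:
arm_command --steps '[[[0,0,0.006],0],[[0,0,0.004],0],[[0,0,0.002],0],[[0,0,0],0]]'

```text
t: 21.38
ee_pos: [0.4926, -0.1371, 0.0747]
tool_rot: [0.0, 0.725, -0.689, -0.0]
force: [-0.3, -0.3, -1.4]
opening: 0.0221
finger_force: 79.2
```

Request:
arm_command --steps '[[[0,0,0.0015],0],[[0,0,0.001],0],[[0,0,0.0005],0],[[0,0,0],0]]'

```text
t: 21.88
ee_pos: [0.4927, -0.137, 0.0718]
tool_rot: [0.0, 0.725, -0.689, 0.0]
force: [-0.5, -0.7, -1.9]
opening: 0.0219
finger_force: 79.3
```

Request:
arm_command --steps '[[[0,0,0],0],[[0,0,0],0],[[0,0,0],0],[[0,0,-0.01],0],[[0,0,-0.03],0],[[0,0,-0.04],0],[[0,0,-0.035],0],[[0,0,0],0]]' --grip 50

```text
t: 22.88
ee_pos: [0.4946, -0.1374, 0.1908]
tool_rot: [-0.002, 0.725, -0.689, 0.003]
force: [0.8, 0.1, -1.6]
opening: 0.0501
finger_force: 0.0
```

```bash
python3 -c "
from h import *
todo([.4815,-.0645,.07])
import cv2
s=eyes.get_image('scene'); t=eyes.get_image('top')
w=np.zeros((560,800,3),np.uint8); w[:,:560]=cv2.resize(s[200:340,290:430],(560,560),interpolation=2); w[:320,560:]=cv2.resize(t[190:270,360:420],(240,320),interpolation=2); cv2.imwrite('pics/d2.png',w)"
```

```text
t 22.88 pos [ 0.4946 -0.1374  0.1908] toolx [ 0.051 -0.999  0.001] F [ 0.8  0.1 -1.6] q6 0.02
tool shift [-0.0736  0.0102  0.1206]
```

View pics/d2.png

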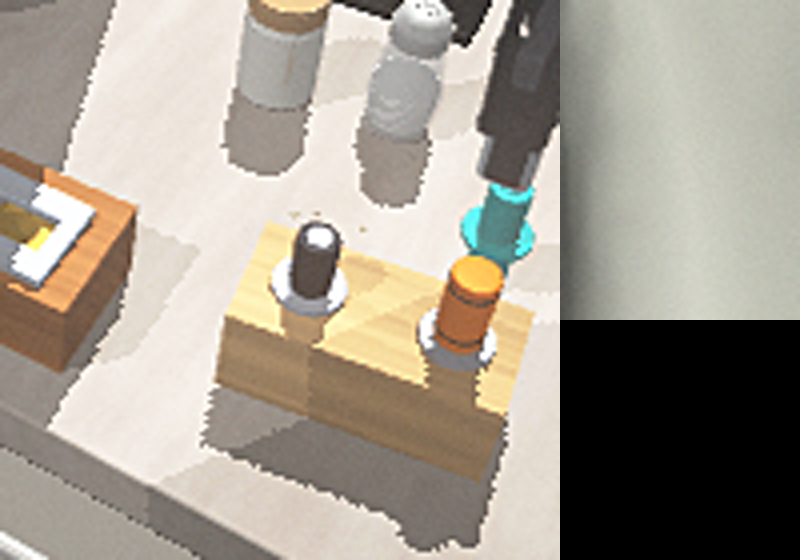

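The drift is standing in its hole again with the collar flat on the rest, and the bolt stands at (.4815,-.0645). Going to the bolt.

Request:
arm_command --steps '[[[-0.03,0.004,0],0],[[-0.03,0.004,0],0],[[-0.0136,0.0022,0],0],[[0,0,0.03],0],[[0,0,0.03],0],[[0,0,0],0]]'

```text
t: 23.72
ee_pos: [0.4767, -0.0644, 0.1245]
tool_rot: [0.002, 0.725, -0.689, -0.002]
force: [-0.4, -0.3, 0.6]
opening: 0.05
finger_force: 0.0
```

```bash
python3 -c "
from h import *
todo([.4815,-.0645,.069])"
```

```text
t 23.73 pos [ 0.4767 -0.0644  0.1245] toolx [ 0.051 -0.999  0.   ] F [-0.4 -0.3  0.6] q6 -0.14
tool shift [ 0.0003 -0.0051  0.0555]
```

Request:
arm_command --steps '[[[0,0,0],0],[[0,0,0],0]]'

```text
t: 23.98
ee_pos: [0.4796, -0.0641, 0.1281]
tool_rot: [-0.001, 0.725, -0.689, 0.001]
force: [-0.7, 0.5, 0.2]
opening: 0.0499
finger_force: 0.0
```

Request:
arm_command --steps '[[[0,-0.0018,0.02],0],[[0,0,0.02],0],[[0,0,0.01],0],[[0,0,0.009],0],[[0,0,0],0],[[0,0,0],0]]'

```text
t: 24.72
ee_pos: [0.481, -0.0639, 0.0684]
tool_rot: [-0.0, 0.725, -0.689, 0.0]
force: [0.6, 0.4, -0.8]
opening: 0.0499
finger_force: 0.0
```

Request:
arm_command --steps '[[[0,0,0],0],[[0,0,0],0],[[0,0,0],0],[[0,0,0],0],[[0,0,0],0],[[0,0,0],0]]' --grip 14 --grip_force 70

```text
t: 25.48
ee_pos: [0.4812, -0.0639, 0.0686]
tool_rot: [-0.001, 0.725, -0.689, 0.001]
force: [0.1, 1.1, 6.2]
opening: 0.0197
finger_force: 68.6
```

Request:
arm_command --steps '[[[0,0,-0.01],0],[[0,0,-0.02],0],[[0,0,-0.03],0],[[0,0,-0.03],0],[[0,0,-0.01],0],[[0,0,0],0],[[0,0,0],0],[[0,0,0],0]]'

```text
t: 26.48
ee_pos: [0.4799, -0.064, 0.1666]
tool_rot: [0.001, 0.725, -0.689, -0.001]
force: [-0.4, -0.6, -1.4]
opening: 0.0198
finger_force: 69.0
```

```bash
python3 -c "
from h import *
todo([.4421,.0793,.1])
import cv2
s=eyes.get_image('scene')
cv2.imwrite('pics/b1.png',cv2.resize(s[170:320,270:430],(640,600),interpolation=2))"
```

```text
t 26.48 pos [ 0.4799 -0.064   0.1666] toolx [ 0.051 -0.999  0.   ] F [-0.4 -0.6 -1.4] q6 -0.14
tool shift [-0.145   0.0303  0.0667]
```

View pics/b1.png

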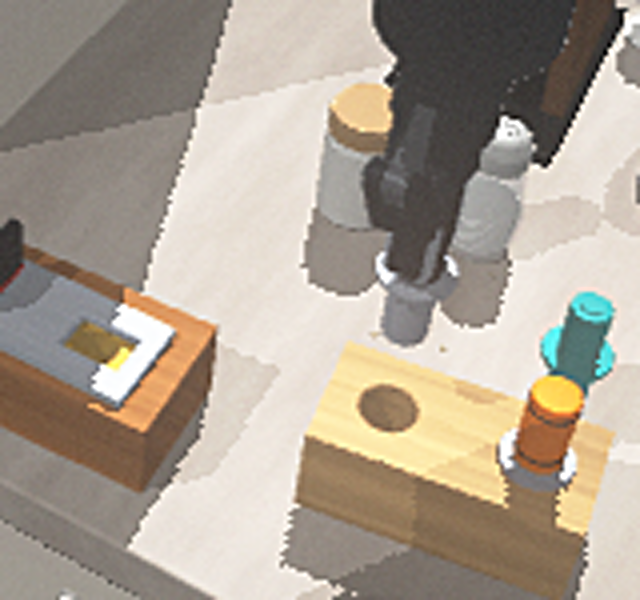

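The bolt is held upright and the drift stands in the rest. Now carry the bolt over the lined-up hole at (.4421,.0793).

Request:
arm_command --steps '[[[-0.02,0.004,0],0],[[-0.04,0.0083,0],0],[[-0.04,0.0083,0],0],[[-0.03,0.0063,0],0],[[-0.015,0.0034,0],0],[[0,0,0.02],0],[[0,0,0.02],0],[[0,0,0.008],0],[[0,0,0],0],[[0,0,0],0]]'

```text
t: 27.78
ee_pos: [0.4435, 0.0793, 0.1205]
tool_rot: [-0.001, 0.725, -0.689, 0.0]
force: [0.6, 0.4, -1.0]
opening: 0.0196
finger_force: 69.0
```

```bash
python3 -c "
from h import *
todo([.4421,.0793,.1])"
```

```text
t 27.77 pos [0.4435 0.0793 0.1205] toolx [ 0.051 -0.999 -0.   ] F [ 0.6  0.4 -1. ] q6 -0.48
tool shift [-0.      0.0014  0.0205]
```

Request:
arm_command --steps '[[[0,0.0012,0.006],0],[[0,0,0.006],0],[[0,0,0.003],0],[[0,0,0],0],[[0,0,0],0]]'

```text
t: 28.4
ee_pos: [0.4418, 0.0793, 0.1049]
tool_rot: [-0.0, 0.725, -0.689, 0.0]
force: [-0.2, 0.0, -2.0]
opening: 0.0195
finger_force: 69.0
```

Request:
arm_command --steps '[[[0,0,0.002],0],[[0,0,0.002],0],[[0,0,0],0],[[0,0,0],0]]'

```text
t: 28.9
ee_pos: [0.4417, 0.0793, 0.1008]
tool_rot: [-0.0, 0.725, -0.689, 0.0]
force: [-0.4, -0.7, -0.9]
opening: 0.0197
finger_force: 69.0
```

Foot at .050, inside the plate and free. Now into the bush.

Request:
arm_command --steps '[[[0,0,0.002],0],[[0,0,0.002],0],[[0,0,0],0]]'

```text
t: 29.28
ee_pos: [0.4419, 0.0794, 0.0967]
tool_rot: [-0.0, 0.725, -0.689, 0.0]
force: [1.1, 0.3, -2.8]
opening: 0.0195
finger_force: 68.9
```

Request:
arm_command --steps '[[[0,0,0.002],0],[[0,0,0.002],0],[[0,0,0],0]]'

```text
t: 29.65
ee_pos: [0.4419, 0.0794, 0.0927]
tool_rot: [-0.0, 0.725, -0.689, 0.0]
force: [1.3, 1.6, -1.8]
opening: 0.0196
finger_force: 68.9
```

Request:
arm_command --steps '[[[0,0,0.003],0],[[0,0,0.003],0],[[0,0,0.003],0],[[0,0,0],0]]'

```text
t: 30.15
ee_pos: [0.4419, 0.0794, 0.0835]
tool_rot: [-0.0, 0.725, -0.689, -0.0]
force: [3.2, 0.9, -3.6]
opening: 0.0198
finger_force: 68.8
```

Request:
arm_command --steps '[[[0,0,0.003],0],[[0,0,0.003],0],[[0,0,0.003],0],[[0,0,0],0]]'

```text
t: 30.65
ee_pos: [0.4419, 0.0794, 0.0746]
tool_rot: [-0.0, 0.725, -0.689, 0.0]
force: [3.2, 1.3, -4.2]
opening: 0.0199
finger_force: 68.8
```

Request:
arm_command --steps '[[[0,0,0.002],0],[[0,0,0.002],0],[[0,0,0.001],0],[[0,0,0],0]]'

```text
t: 31.15
ee_pos: [0.4419, 0.0794, 0.0698]
tool_rot: [-0.0, 0.725, -0.689, 0.0]
force: [4.0, 2.1, -0.6]
opening: 0.0194
finger_force: 69.1
```

Request:
arm_command --steps '[[[0,0,0.001],0],[[0,0,0.001],0],[[0,0,0],0]]'

```text
t: 31.52
ee_pos: [0.442, 0.0794, 0.0685]
tool_rot: [-0.0, 0.725, -0.689, 0.0]
force: [0.9, 3.1, 6.1]
opening: 0.0197
finger_force: 70.1
```

Request:
arm_command --steps '[[[0,0,0],0],[[0,0,0],0],[[0,0,0],0],[[0,0,-0.01],0],[[0,0,-0.03],0],[[0,0,-0.04],0],[[0,0,-0.04],0],[[0,0,-0.04],0],[[0,0,-0.02],0],[[0,0,0],0]]' --grip 50

```text
t: 32.78
ee_pos: [0.4424, 0.0795, 0.2498]
tool_rot: [-0.002, 0.725, -0.689, 0.001]
force: [-0.2, -0.2, 0.4]
opening: 0.0498
finger_force: 0.0
```

```bash
python3 -c "
from h import *
todo([.4421,.0793,.2])
import cv2
s=eyes.get_image('scene')
cv2.imwrite('pics/e1.png',cv2.resize(s[185:325,210:430],(800,509),interpolation=2))"
```

```text
t 32.77 pos [0.4424 0.0795 0.2498] toolx [ 0.051 -0.999 -0.001] F [-0.2 -0.2  0.4] q6 -0.48
tool shift [0.0002 0.0005 0.0498]
```

View pics/e1.png

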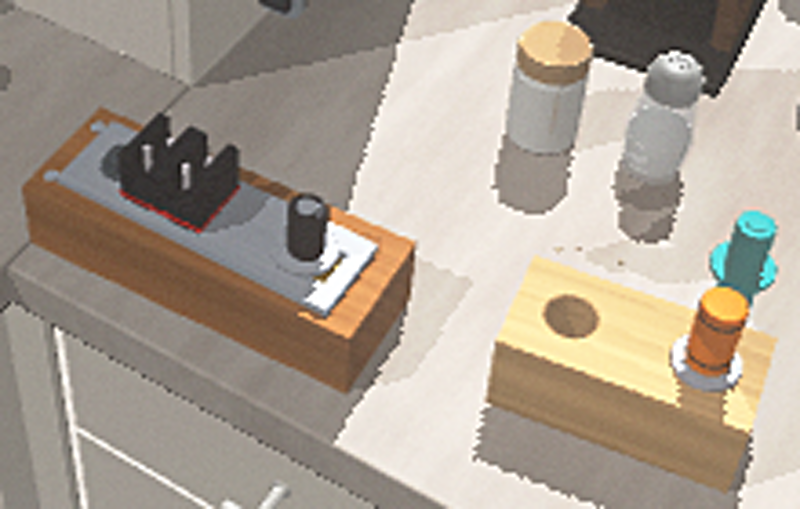

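The bolt is home at about (308,235) with its collar flat on the plate. The drift stands in the rest at (715,340), and the gripper is clear.

```bash
python3 -c "
from bench import bot
print(bot.hand_in())"
```

```text
the job is handed in; nothing more can be done
None
```

The job is done and handed in at about 33 s: the drift pulled the holes into line, the bolt is fully home through plate and base, the drift stands in the tool rest, and the highest contact force I read was about 18 N.

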